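Clamp a plaster spoon mould in the mould press

ROBOT

A 6-joint arm with a two-finger parallel gripper is mounted at the origin on the work surface. World frame = base frame: x ahead of the robot, y to its left, z up, the work surface at z = 0. Lengths are in m, angles in rad, forces in N, time in s.
With the tool pointing down it reaches from about 0.35 to 1 m from the base axis. Payload 7.1 kg.
Tool frame: the origin (TCP) lies midway between the tips of the shut fingers; the grasp point (between the pads) lies 19 mm behind it; z points along the fingers, y is the line along which they close (so a half turn about z gives the same grasp; the last joint's range is limited). The gripper opens to 85 mm and grips with 20 to 120 N. Pads are 22 mm wide; open, the fingers measure 114 mm over their backs; the gripper's body (76 mm by 85 mm) begins 54 mm behind the grasp point. The pads swing forward as they close: fully open they stand 13 mm farther back than shut.
Start: joints at [-1.365, 0.423, 1.63, -0, 1.089, -0.019], TCP at [0.139, -0.609, 0.231] pointing down, gripper open.
Joint ranges: [-3, 3], [-0.9, 2.11], [0.09, 2.58], [-1.31, 4.45], [0.11, 2.69], [-2.54, 2.54]. Speed limits (rad/s): [2.39, 2.39, 3.01, 3.14, 3.14, 3.14].

INTERFACE

Orientations are given as a 3x3 rotation matrix whose columns are the frame's x, y, z axes.
In Python, from cell import r gives the robot as it stands.
- The arm moves only by the tool send_rows, never from a script. Its argument "rows" is a list of rows, each a list of 7 numbers: the shift along the tool's x, y, z in mm, then the turn, a rotation vector about the tool's x, y, z in rad, then the opening, from 0 (shut) to 1 (fully open). A call has exactly 8 rows; each row shifts and turns the commanded pose from where the row before left it, along the tool's axes as they then stand; what a row does not reach is not made up. A row lasts 1/8 s, in which the tool goes at most 62.5 mm and 10.7 degrees, less where a joint would pass 70% of its speed; a pose out of reach is approached as far as the arm can. A call with a gripper value outside its range is refused whole. The fingers move at their own pace and stop on an object; "force" is the grip in N (left out, the last holds). Time passes only in rows, so rows that do not move let the fingers close, or fill a call up. It gives the time, the measured TCP pose, the force, the opening and the grip force at its end, in the units of the state.
- r.sense(): the state, without advancing time (a new reading comes with each control period).
- r.capture(name): name is "scene" or "top" or "wrist"; returns the picture (480x640x3 uint8, blue, green, red); there is no depth.
- r.camera_info(name): a dict with "camera_matrix" (3x3 intrinsics, pixels), "xyz" and "orientation" of the camera in the world. Camera axes: x right, y down, z forward; pixel columns grow to the right and rows downward; lengths in m; the calibration is good to about 2 mm. A picture is of the moment at which its call begins: read the wrist's pose just before it. camera_info takes no time and is no camera call; for the wrist camera it gives the pose at the moment of the call.
- r.sign_off(): hands the job in; it is judged then, once.
Trained networks look in the newest picture that a camera, given by its name, has taken for a name from the list of things; names that differ only in an ending like _2 or _b are one class to them, and where a whole thing is asked for, a point or a joint stands for the part that bears it (a point fixed in the world has none). Each returns a list of dicts, best first, with "score" (0 to 1); they miss things now and then, are a little off and sometimes report something else, mostly with a low value. They report only what shows in the picture. A call takes as long as a camera call. They do not tell look-alikes from the thing itself.
- r.cut_out(camera, name): "mask" (480x640 bool, what is visible of it) and "at" ([column, row] in pixels, amid what is visible of it).
- r.mark_of(camera, name): "at" ([column, row] in pixels: a listed point, or the origin of a listed thing).
The state is a dict: "clock": time; "joint_positions": joint angles; "qd": joint speeds; "joint_torque": joint torques, N m; "tcp_pos": TCP position; "eef_rot": TCP orientation; "wrist_force": force on the tool from outside, world axes, zero at the start; "torque": the same for the moment, N m; "width": finger opening in m; "grip_force": force on a finger pad.
Only numpy, scipy, OpenCV 4.12 (cv2) and the standard library are available. Lean on these libraries where they do the work, as an engineer would, in place of code of your own. Each camera call takes 0.05 s, during which the arm holds its last target. There are 200 camera calls.

TASK

Get the closed two-part plaster spoon mould ready for pouring: lift it level out of its foam tray, lay it on the bed of the mould press with its pour hole towards the open front, and slide it fully home against the back stop, centred on the bed, without letting its two halves come apart. Then wind the press's crank clockwise until the foot meets the mould and snug it up by feel, firm but not so hard that the plaster cracks, and leave it clamped. Leave everything else on the bench where it is.

Things in the scene. Friction and masses are not known exactly. Their poses are not given: they have to be found in the camera images.
- press: Dark green cast-iron mould press, fixed. Origin on the bench straight below its vertical screw; x from the open front to the back (the mould goes in along +x), z up. Flat bed 20 mm above the origin, 150 mm wide, x from -150 to +90 mm, a bright strip 64 mm wide along its middle, no fences. A column behind the stop carries an arm 46 mm wide over the bed, underside 130 mm, top 173 mm up.
- stop_face (a point): Centre of the front face of the press's flat steel back stop, 80 mm wide, rising 45 mm above the bed; 22 mm above the bed, at x = +90 mm of the press, so a mould that is home has its middle right under the screw and can then be held only by its tail.
- boss (a point): Centre of the lower face of the round boss (radius 26 mm, 125 to 167 mm above the bench) at the arm's front end, on the screw's axis.
- crank (a joint): Turn of crank and screw, rad, starting at 0 to 4. Grows clockwise seen from above, which lowers screw, crank and foot by 16 mm per full turn (coarse thread). The screw stays where it is left. Running free it needs a push of about 4.7 N at the grip (0.30 N m); once the foot has met the mould the push grows by about 2.4 N per quarter turn.
- crank_grip (a point): Point on the axis of the crank's red grip, an upright cylinder 24 mm thick and 62 mm long that spins freely on its pin, so a hand holding it need not turn. The point is 26 mm below the grip's top, 36 mm above its lower end, and circles the screw's axis at radius 64 mm; 255 mm above the bench at crank 0. Just under the grip's lower end are the flat crank arm and the hub (radius 18 mm).
- foot: Steel disc, 54 mm across, at the screw's lower end, under a rubber buffer that gives 1 mm per 15 N. Origin: centre of its flat underside, at crank 0 96 mm above the bench, 20 mm above a mould on the bed. Snug is a quarter to a third of a turn after it meets the mould (60 to 80 N), when the crank's push has grown by half to two thirds; more than half a turn after meeting cracks the plaster.
- mould: Lower half of the off-white plaster mould, 180 x 64 x 36 mm, about 0.45 kg; a blue stripe across both halves, 50 mm from the middle on the +x side. Origin: centre of its underside, x along its length. The upper half lies on it (56 mm high together). It is 3 mm wider on each side than the upper half: grip this half's sides and the upper one rides along. Its -x end is the tail, at the pour hole.
- mould_top: Upper half of the plaster mould, 176 x 58 x 20 mm, about 0.25 kg, lying loose on the lower half, kept in place only by two plaster knobs 6 mm high (about 1.5 mm of play). Origin: centre of its underside; axes as the lower half's.
- pour_hole (a point): Centre of the dark round pour hole, 22 mm wide, in the mould's top face, 62 mm from the middle towards the tail. The tail stays towards the open front of the press.
- tray: White foam tray 240 x 250 x 45 mm, fixed, origin centre of its underside. Two pockets along its x, at y = -58 and +58 mm, 188 x 68 mm, floors 10 mm above the bench; foam walls 35 mm above the floor close in the ends of what lies there. Across the middle, 72 mm wide along x, the foam is cut down to the floor for fingers, 34 mm clear beside each block. Either pocket may hold the plaster mould.
- hump: Bystander in the tray's other pocket: one-piece terracotta hump mould, 170 x 62 x 34 mm with a raised spoon shape to 51 mm. Origin: centre of its underside.
- bowl_rust: Bystander: rust-brown bowl, 100 mm across, 48 mm high. Origin: centre of its underside.
- bowl_black: Bystander: black bowl, 94 mm across, 45 mm high. Origin: centre of its underside.
- bowl_green: Bystander: dark green bowl, 90 mm across, 45 mm high. Origin: centre of its underside.
- slip_jar: Bystander: grey plastic jar with white cap, 84 mm across, 115 mm high. Origin: centre of its underside.
- fettling_brush: Bystander: brush lying on the bench, 190 mm long.
- palette: Bystander: spatula lying on the bench, 210 mm long.
Mind the look-alikes: they are no part of the job. Leave any purple look-alike of the mould alone. What is shaped like the mould_top but blue is not meant.

How it is judged:
By the outcome, as a careful person would: the job done as asked, in the order asked, and still so for the second after the job is handed in, with the robot touching nothing.
It also fails if it takes over 72 s, if anything falls off the work surface, if the arm or the gripper's body presses on something with over 40 N, if the wrist force passes 120 N, or if a joint passes its speed limit or range.

## Working session

There is one attempt and no reset: what is moved stays moved. The work goes in short steps, Python scripts to look and compute and a tool call to move; the robot and the scene stay as the last step left them, time stands still between calls to the robot, and variables do not carry over. Pictures are saved under pics/ and viewed, at most 10 in all, crops included, and the job is handed in when it is done.

Besides the shell and the picture viewer there is one more tool, called after ">>>" in YAML: its name, and indented under it one key for each argument. send_rows: Moves the arm, as the interface text tells. Its arguments: {"type":"object","properties":{"rows":{"type":"array","items":{"type":"array","items":{"type":"number"}}},"force":{"type":"number"}},"required":["rows"]}

```bash
ls; mkdir -p pics; cat > h.py <<'E'
import numpy as np, cv2
from cell import r
def ray(cam,px):
    i=r.camera_info(cam);K=np.array(i["camera_matrix"]);R=np.array(i["orientation"]);o=np.array(i["xyz"])
    return o,R@np.linalg.inv(K)@np.array([px[0],px[1],1.])
def onz(cam,px,z):
    o,d=ray(cam,px);return o+d*(z-o[2])/d[2]
def tri(c1,p1,c2,p2):
    o1,d1=ray(c1,p1);o2,d2=ray(c2,p2)
    s=np.linalg.lstsq(np.c_[d1,-d2],o2-o1,rcond=None)[0]
    a,b=o1+d1*s[0],o2+d2*s[1];return (a+b)/2,np.linalg.norm(a-b)
def proj(cam,p):
    i=r.camera_info(cam);K=np.array(i["camera_matrix"]);R=np.array(i["orientation"]);o=np.array(i["xyz"])
    q=K@R.T@(np.array(p)-o);return q[:2]/q[2]
E
python3 - <<'E'
from h import *
np.set_printoptions(precision=3,suppress=True)
for c in("top","scene"):
    im=r.capture(c);cv2.imwrite(f"pics/{c}0.png",im);print(c,r.camera_info(c)["xyz"])
    for n in("mould","mould_top","pour_hole","press","stop_face","boss","crank_grip","foot","tray","hump"):
        print(n,[(np.round(d["at"],1).tolist(),round(d["score"],2)) for d in r.mark_of(c,n)[:3]])
print(r.sense())
E
```

```text
pics
top [ 0.159 -0.066  1.667]
mould [([415.2, 230.4], 0.74), ([404.8, 246.6], 0.52), ([420.3, 226.1], 0.42)]
mould_top [([508.9, 228.1], 0.82), ([418.4, 226.3], 0.71), ([405.4, 246.5], 0.25)]
pour_hole [([530.5, 216.3], 0.98), ([436.4, 235.7], 0.93), ([397.0, 266.5], 0.7)]
press []
stop_face [([216.7, 230.0], 0.84), ([395.2, 266.9], 0.46)]
boss [([238.3, 242.2], 0.76)]
crank_grip [([220.6, 248.3], 0.65)]
foot [([239.8, 244.2], 0.56)]
tray [([407.8, 246.5], 0.93)]
hump [([399.1, 266.6], 0.63), ([302.8, 161.7], 0.32)]
scene [ 1.195 -0.252  1.132]
mould [([225.1, 218.1], 0.89), ([233.6, 315.9], 0.63)]
mould_top [([232.7, 308.6], 0.59), ([137.8, 341.2], 0.56)]
pour_hole [([212.3, 300.1], 0.86), ([116.6, 351.8], 0.68), ([252.5, 285.8], 0.56)]
press [([395.6, 272.9], 0.96), ([371.0, 364.7], 0.28)]
stop_face [([431.1, 272.0], 0.89), ([395.5, 272.0], 0.57)]
boss [([402.3, 249.4], 0.76)]
crank_grip [([412.8, 199.7], 0.96)]
foot [([402.3, 254.4], 0.59)]
tray [([245.2, 300.1], 0.78)]
hump [([250.0, 283.3], 0.78)]
{'clock': 1.1, 'joint_positions': array([-1.365,  0.423,  1.63 ,  0.   ,  1.089, -0.019]), 'qd': array([-0.001, -0.002, -0.001, -0.   , -0.001, -0.001]), 'joint_torque': array([  0.001, -55.736, -28.215,   0.   ,   0.001,  -0.   ]), 'tcp_pos': array([ 0.139, -0.609,  0.231]), 'eef_rot': array([[ 0.975,  0.223,  0.   ],
       [ 0.223, -0.975, -0.   ],
       [ 0.   ,  0.   , -1.   ]]), 'wrist_force': array([-0.054, -0.412, -0.114]), 'torque': array([-0.015, -0.06 , -0.   ]), 'grip_force': 0.0, 'width': 0.08573974262462807}
```

View pics/top0.png

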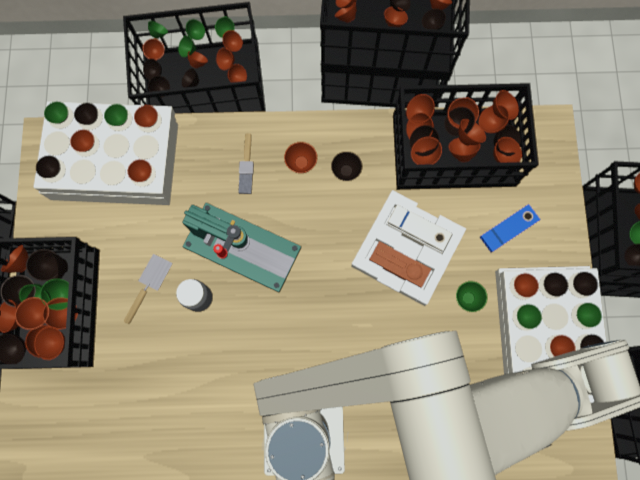

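View pics/scene0.png

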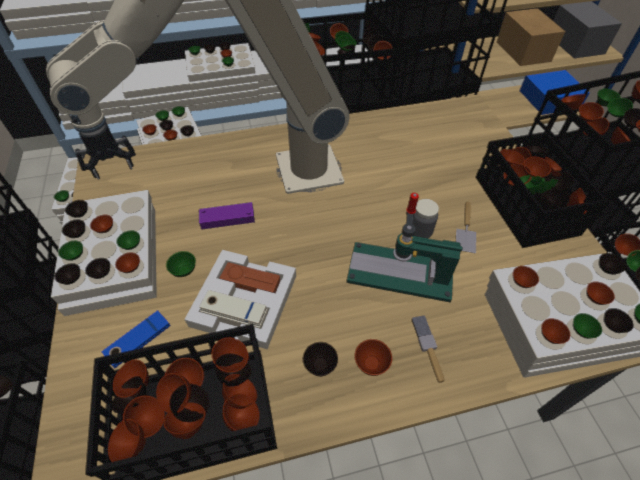

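The top view shows these look-alikes:
- White mould in the tray, at (420,227), with its hole at (438,237) and blue stripe near (403,216).
- Blue block at (510,228).
- Terracotta hump at (400,264).
- Purple block, at (226,215) in the scene view.

The white one is the mould. The press is at (240,245), with its open front to the lower right.

```bash
python3 - <<'E'
from h import *
np.set_printoptions(precision=4,suppress=True)
im=cv2.imread("pics/top0.png");s=cv2.imread("pics/scene0.png")
a=cv2.resize(im[180:310,340:480],None,fx=4,fy=4,interpolation=2)[:, :];b=cv2.resize(s[225:315,335:475],None,fx=4,fy=4,interpolation=2)
b2=cv2.resize(im[195:300,170:310],None,fx=4,fy=4,interpolation=2)
a=a[:300] if 0 else cv2.resize(a,(400,371));b2=cv2.resize(b2,(400,300))
c=np.zeros((371,800,3),np.uint8);c[:,:400]=a;c[:300,400:]=b2;cv2.imwrite("pics/crop1.png",c)
for n,p,q in(("hole",(436.4,235.7),(212.3,300.1)),("stop",(216.7,230),(431.1,272.0)),("boss",(238.3,242.2),(402.3,249.4)),("grip",(220.6,248.3),(412.8,199.7)),("foot",(239.8,244.2),(402.3,254.4)),("tray",(407.8,246.5),(245.2,300.1))):
    print(n,*tri("top",p,"scene",q))
print("tray z0",onz("top",(407.8,246.5),0),onz("scene",(245.2,300.1),0))
print("holez",onz("top",(436.4,235.7),.066),onz("scene",(212.3,300.1),.066))
# bright strip in top
hsv=cv2.cvtColor(im,cv2.COLOR_BGR2HSV)
m=((hsv[...,1]<40)&(hsv[...,2]>110)).astype(np.uint8);m[:, :170]=0;m[:,310:]=0;m[:195]=0;m[300:]=0
n,l,st,ce=cv2.connectedComponentsWithStats(m)
for k in range(1,n):
    if st[k,4]>80:
        pts=np.argwhere(l==k)[:,::-1].astype(np.float32);W=np.array([onz("top",p,.02)[:2] for p in pts])
        print(st[k],cv2.minAreaRect(W.astype(np.float32)))
for d in r.cut_out("top","mould")[:2]:
    W=np.array([onz("top",p,.06)[:2] for p in np.argwhere(d["mask"])[:,::-1]],np.float32);print(d["at"],d["score"],cv2.minAreaRect(W))
d=r.cut_out("top","press")
for d in d[:1]:
    W=np.array([onz("top",p,.02)[:2] for p in np.argwhere(d["mask"])[:,::-1]],np.float32);print(d["at"],d["score"],cv2.minAreaRect(W))
i=r.camera_info("wrist");S=r.sense();print(i, np.array(S["eef_rot"]).T@(np.array(i["xyz"])-S["tcp_pos"]),np.array(S["eef_rot"]).T@np.array(i["orientation"]))
E
```

```text
hole [ 0.5271 -0.3928  0.0656] 0.007674042193595676
stop [0.5687 0.2428 0.0379] 0.007728082361187723
boss [0.5139 0.1656 0.1057] 0.001560686742303706
grip [0.4647 0.188  0.2615] 0.0019292733857230616
foot [0.5144 0.1671 0.0806] 0.0026105056278907628
tray [ 0.5112 -0.313   0.005 ] 0.004554543511624413
tray z0 [ 0.512  -0.3161  0.    ] [ 0.5086 -0.311   0.    ]
holez [ 0.5272 -0.3888  0.066 ] [ 0.5266 -0.3966  0.066 ]
[ 228  237   66   41 1239] ((0.49362513422966003, 0.11300625652074814), (0.18488894402980804, 0.06613766402006149), 63.42448806762695)
[176 279  28  21 497] ((0.400083988904953, 0.31771889328956604), (0.07790696620941162, 0.05767861008644104), 88.50089263916016)
[415.9, 238.5] 0.56 ((0.5257585644721985, -0.3153098523616791), (0.14647988975048065, 0.014426473528146744), 60.93130111694336)Traceback (most recent call last):
  File "<stdin>", line 24, in <module>
  File "h.py", line 7, in onz
    o,d=ray(cam,px);return o+d*(z-o[2])/d[2]
        ~~~^^^^^^^^
  File "h.py", line 4, in ray
    i=r.camera_info(cam);K=np.array(i["camera_matrix"]);R=np.array(i["orientation"]);o=np.array(i["xyz"])
ValueError: time passes only in moves, steps and waits
```

View pics/crop1.png

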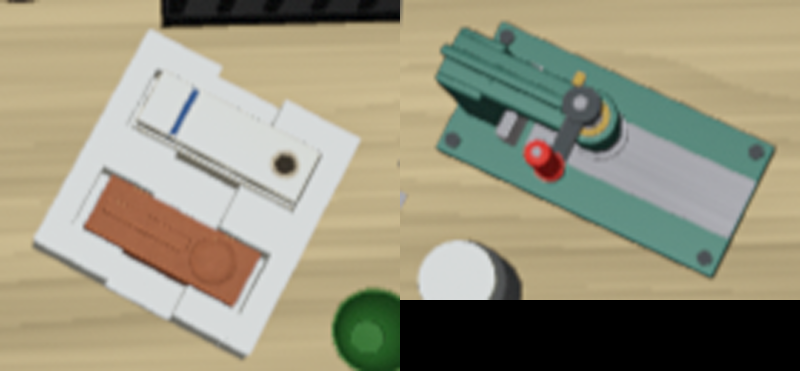

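White mould confirmed: in the crop the blue stripe is up-left at (185,112) and the dark hole down-right at (284,163). The press opens to the lower right, in the same direction as the mould's tail, so almost no turning is needed.

```bash
python3 - <<'E'
s=open('h.py').read()
s=s.replace('def ray','import functools\n@functools.lru_cache(None)\ndef inf(c): return r.camera_info(c)\ndef ray',1).replace('i=r.camera_info(cam)','i=inf(cam)')
s+='''
def rel(pos,yaw):
    """shift (mm, tool axes) and turn about tool z, to bring TCP to pos with tool down and tool x at yaw"""
    S=r.sense();R=np.array(S["eef_rot"]);d=R.T@(np.array(pos)-S["tcp_pos"])*1000
    Rt=np.array([[np.cos(yaw),np.sin(yaw),0],[np.sin(yaw),-np.cos(yaw),0],[0,0,-1]])
    from scipy.spatial.transform import Rotation as Q
    return np.round(d,1),np.round(Q.from_matrix(R.T@Rt).as_rotvec(),4)
'''
open('h.py','w').write(s)
E
python3 - <<'E'
from h import *
np.set_printoptions(precision=4,suppress=True)
h=onz("top",(439.4,237.1),.066);st=onz("top",(404.8,219.2),.066)
u=(st-h)[:2];print("hole",h,"stripe",st,np.linalg.norm(u),"yaw",np.arctan2(u[1],u[0]));u/=np.linalg.norm(u)
yaw=np.arctan2(u[1],u[0]);c=h[:2]+u*.062;print("mould c",c)
k=2.857;f=lambda x,y:onz("top",((x-400)/k+170,y/k+195),.02)
A,B=f(774,147),f(713,277);print("bed front",A,B,np.linalg.norm(A-B))
e=(A-B)[:2];print("press yaw",np.arctan2(-e[0],e[1])+0, np.arctan2(e[0],-e[1]))
i=inf("wrist");S=r.sense();R=np.array(S["eef_rot"]);print(i["camera_matrix"],R.T@(np.array(i["xyz"])-S["tcp_pos"]),R.T@np.array(i["orientation"]))
print(rel([*c,.25],yaw),rel([*c,.25],yaw-np.pi))
E
```

```text
hole [ 0.5229 -0.397   0.066 ] stripe [ 0.5778 -0.302   0.066 ] 0.10977455484696715 yaw 1.0471328099091834
mould c [ 0.5539 -0.3434]
bed front [ 0.5161 -0.0028  0.02  ] [0.3847 0.0605 0.02  ] 0.14588731952457548
press yaw -2.020040455441507 1.1215521981482863
[[427.8434   0.     320.7217]
 [  0.     427.8434 238.2022]
 [  0.       0.       1.    ]] [ 0.0662  0.0011 -0.1431] [[ 0.002  -0.9651 -0.2618]
 [ 1.      0.0022 -0.0002]
 [ 0.0008 -0.2618  0.9651]]
(array([ 463.4, -166.8,  -18.7]), array([ 0.    ,  0.    , -0.8224])) (array([ 463.4, -166.8,  -18.7]), array([ 0.    , -0.    ,  2.3192]))
```

```bash
cat >> h.py <<'E'
def rows(pos,yaw,n=8):
    S=r.sense();R0=np.array(S["eef_rot"]);d=(np.array(pos)-S["tcp_pos"])*1000/n
    tz=rel(pos,yaw)[1];print("tot",rel(pos,yaw),"clock",S["clock"])
    from scipy.spatial.transform import Rotation as Q
    for k in range(n):
        v=(R0@Q.from_rotvec(tz*k/n).as_matrix()).T@d;print(np.round(v,1).tolist(),np.round(tz/n,4).tolist())
E
python3 - <<'E'
from h import *
rows([.554,-.343,.25],1.05)
E
```

```text
tot (array([ 463.6, -167.1,  -18.7]), array([ 0.    ,  0.    , -0.8252])) clock 1.2
[57.9, -20.9, -2.3] [0.0, 0.0, -0.1032]
[59.8, -14.8, -2.3] [0.0, 0.0, -0.1032]
[61.0, -8.6, -2.3] [0.0, 0.0, -0.1032]
[61.6, -2.3, -2.3] [0.0, 0.0, -0.1032]
[61.5, 4.1, -2.3] [0.0, 0.0, -0.1032]
[60.7, 10.4, -2.3] [0.0, 0.0, -0.1032]
[59.3, 16.6, -2.3] [0.0, 0.0, -0.1032]
[57.3, 22.6, -2.3] [0.0, 0.0, -0.1032]
```

>>> send_rows:
  rows:
    - [58,-21,-2.3,0,0,-0.103,1]
    - [60,-15,-2.3,0,0,-0.103,1]
    - [61,-8.5,-2.3,0,0,-0.103,1]
    - [61.5,-2.3,-2.3,0,0,-0.103,1]
    - [61.5,4,-2.3,0,0,-0.103,1]
    - [60.5,10.5,-2.3,0,0,-0.103,1]
    - [59.5,16.5,-2.3,0,0,-0.103,1]
    - [57.5,22.5,-2.3,0,0,-0.103,1]

```text
clock: 2.2
tcp_pos: [0.5559, -0.3413, 0.25]
eef_rot: [[0.496, 0.869, 0.0], [0.869, -0.496, -0.0], [-0.0, 0.0, -1.0]]
wrist_force: [0.4, -0.7, 0.7]
width: 0.0858
grip_force: 0.0
```

```bash
python3 - <<'E'
from h import *
inf("wrist");im=r.capture("wrist")
P=r.mark_of("wrist","pour_hole");M=r.mark_of("wrist","mould");C=r.cut_out("wrist","mould_top")
for n,L in(("hole",P),("mould",M)):
    for d in L[:3]: print(n,d["at"],d["score"])
for d in C[:3]:
    W=np.array([onz("wrist",p,.066)[:2] for p in np.argwhere(d["mask"])[:,::-1]],np.float32);print(d["at"],d["score"],cv2.minAreaRect(W))
for d in P[:2]: print(onz("wrist",d["at"],.066))
cv2.imwrite("pics/w1.png",im)
E
```

```text
hole [321.0, 283.7] 0.81
mould [321.0, 209.6] 0.57
[418.9, 403.2] 0.72 ((0.5449820160865784, -0.5369209051132202), (0.05861927568912506, 0.082726389169693), 32.05429458618164)
[321.0, 201.9] 0.71 ((0.5565727353096008, -0.3438284695148468), (0.17688649892807007, 0.0592833012342453), 59.747982025146484)
[ 0.52628137 -0.39542496  0.066     ]
```

View pics/w1.png

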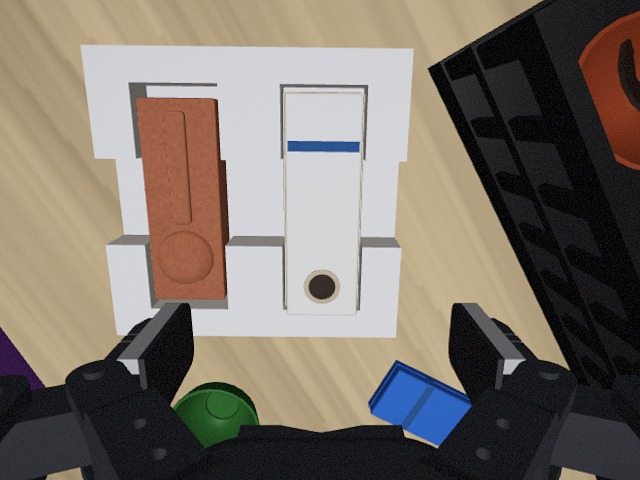

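The wrist view shows the white mould at (322,200), with its hole at (321,287) and stripe at row 146. It is well aligned with the tool. I'll descend on it.

>>> send_rows:
  rows:
    - [-1.8,1.8,35,0,0,0.009,1]
    - [0,0,40,0,0,0,1]
    - [0,0,40,0,0,0,1]
    - [0,0,40,0,0,0,1]
    - [0,0,35,0,0,0,1]
    - [0,0,25,0,0,0,1]
    - [0,0,15,0,0,0,1]
    - [0,0,10,0,0,0,1]

```text
clock: 3.4
tcp_pos: [0.5543, -0.3457, 0.0094]
eef_rot: [[0.508, 0.862, -0.0], [0.862, -0.508, 0.0], [-0.0, -0.0, -1.0]]
wrist_force: [-0.9, 0.5, 1.1]
width: 0.085
grip_force: 0.0
```

>>> send_rows:
  rows:
    - [0,0,0,0,0,0,0.6]
    - [0,0,0,0,0,0,0.6]
    - [0,0,0,0,0,0,0.6]
    - [0,0,0,0,0,0,0.6]
    - [0,0,0,0,0,0,0.6]
    - [0,0,0,0,0,0,0.6]
    - [0,0,0,0,0,0,0.6]
    - [0,0,0,0,0,0,0.6]
  force: 60

```text
clock: 4.4
tcp_pos: [0.5553, -0.3454, 0.0105]
eef_rot: [[0.506, 0.862, 0.001], [0.862, -0.506, -0.001], [-0.0, 0.001, -1.0]]
wrist_force: [-1.4, -1.2, 6.7]
width: 0.0632
grip_force: 70.6
```

>>> send_rows:
  rows:
    - [0,0,-5,0,0,0,0.6]
    - [0,0,-10,0,0,0,0.6]
    - [0,0,-15,0,0,0,0.6]
    - [0,0,-20,0,0,0,0.6]
    - [0,0,-25,0,0,0,0.6]
    - [0,0,-25,0,0,0,0.6]
    - [0,0,-20,0,0,0,0.6]
    - [0,0,-10,0,0,0,0.6]

```text
clock: 5.4
tcp_pos: [0.5554, -0.3453, 0.1418]
eef_rot: [[0.506, 0.862, 0.002], [0.862, -0.506, -0.001], [-0.0, 0.002, -1.0]]
wrist_force: [0.1, -0.0, -7.6]
width: 0.0631
grip_force: 69.7
```

```bash
python3 - <<'E'
from h import *
np.set_printoptions(precision=4,suppress=True)
S=r.sense();print(S["tcp_pos"],S["wrist_force"],S["torque"],S["grip_force"])
top=r.capture("top");cv2.imwrite("pics/top1.png",top)
sc=r.capture("scene");cv2.imwrite("pics/scene1.png",sc)
# press bed corners from green mask with straight-line fits on the top picture: strip
hsv=cv2.cvtColor(top,cv2.COLOR_BGR2HSV)
m=((hsv[...,0]>65)&(hsv[...,0]<95)&(hsv[...,1]>60)|((hsv[...,1]<40)&(hsv[...,2]>110))).astype(np.uint8)
x=np.zeros_like(m);x[200:295,180:305]=m[200:295,180:305]
n,l,s,c=cv2.connectedComponentsWithStats(x);k=1+np.argmax(s[1:,4])
cn=cv2.findContours((l==k).astype(np.uint8),0,1)[0][0].reshape(-1,2)
W=np.array([onz("top",p,.02)[:2] for p in cn],np.float32);rc=cv2.minAreaRect(W);print(s[k],rc,cv2.boxPoints(rc))
for c,im in(("scene",sc),("top",top)):
  for nme in("boss","foot","crank_grip","stop_face"):
    for d in r.mark_of(c,nme)[:1]: print(c,nme,d["at"],d["score"])
a=cv2.resize(sc[180:305,335:470],None,fx=4,fy=4,interpolation=2);cv2.imwrite("pics/press1.png",a)
E
```

```text
[ 0.5554 -0.3453  0.1418] [ 0.068  -0.0254 -7.5601] [ 0.0253 -0.0218 -0.0356] 69.72058653831482
[ 183  203  122   92 5617] ((0.5122604966163635, 0.16033224761486053), (0.41698500514030457, 0.17486095428466797), 67.38304138183594) [[ 0.3514  0.0015]
 [ 0.5128 -0.0657]
 [ 0.6731  0.3192]
 [ 0.5117  0.3864]]
scene boss [400.9, 249.0] 0.9
scene foot [403.1, 249.9] 0.44
scene crank_grip [411.4, 200.7] 0.75
scene stop_face [430.1, 272.6] 0.61
top boss [240.7, 241.0] 0.86
top foot [237.7, 244.5] 0.52
top crank_grip [217.0, 249.7] 0.7
top stop_face [213.1, 227.1] 0.85
```

View pics/press1.png

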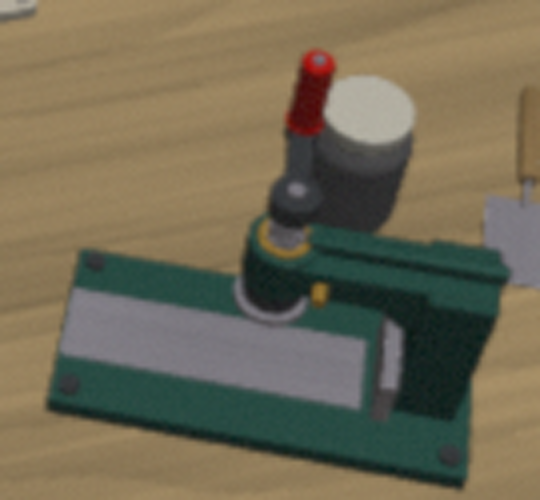

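```bash
python3 - <<'E'
from h import *
np.set_printoptions(precision=4,suppress=True)
print("boss",tri("top",(240.7,241.0),"scene",(400.9,249.0)),"grip",tri("top",(217,249.7),"scene",(411.4,200.7)),"stop",tri("top",(213.1,227.1),"scene",(430.1,272.6)))
g=lambda x,y:onz("scene",(x/4+335-.375,y/4+180-.375),.02)[:2]
P={n:g(*p) for n,p in dict(sa=(72,288),sb=(62,356),sc=(367,338),sd=(361,408),fa=(82,250),fb=(48,408),bk=(463,485)).items()}
P=P
for a,b in(("sa","sc"),("sb","sd"),("fb","bk"),("sa","sb"),("fa","fb")):
    d=P[b]-P[a];print(a,b,P[a],P[b],np.linalg.norm(d),np.arctan2(d[1],d[0]))
# top strip edges by color, line-fit
im=cv2.imread("pics/top1.png");hsv=cv2.cvtColor(im,cv2.COLOR_BGR2HSV)
m=((hsv[...,1]<40)&(hsv[...,2]>110)).astype(np.uint8);x=np.zeros_like(m);x[237:279,250:300]=m[237:279,250:300]
n,l,s,c=cv2.connectedComponentsWithStats(x);k=1+np.argmax(s[1:,4]);M=(l==k)
W=np.array([onz("top",p,.02)[:2] for p in np.argwhere(M)[:,::-1]]);rc=cv2.minAreaRect(W.astype(np.float32));print(rc)
yaw=1.12
for it in range(3):
    u=np.array([np.cos(yaw),np.sin(yaw)]);v=np.array([-u[1],u[0]]);a=W@u;b=W@v
    bins=np.arange(a.min()+.005,a.max()-.035,.004);mid=[((b[(a>=t)&(a<t+.006)].min()+b[(a>=t)&(a<t+.006)].max())/2) for t in bins]
    f=np.polyfit(bins,mid,1);yaw+=np.arctan(f[0])
print("top strip yaw",yaw,"front a",a.min(),"mid",W.mean(0), "lateral mid", np.mean(mid),"width",np.ptp(b))
for nm,p in(("boss",(.514,.166)),("foot",(.5144,.1671)),("c",(P["sa"]+P["sb"]+P["sc"]+P["sd"])/4)): print(nm,np.array(p)@u,np.array(p)@v)
E
```

```text
boss (array([0.5158, 0.1587, 0.1123]), np.float64(0.0001346211227008697)) grip (array([0.4612, 0.1928, 0.2536]), np.float64(0.009427167203198212)) stop (array([0.5737, 0.2449, 0.0424]), np.float64(0.00767898096217745))
sa sc [0.4275 0.0436] [0.5283 0.2521] 0.23159907663369675 1.1205690317820647
sb sd [0.4879 0.0178] [0.5869 0.2231] 0.2279901917919821 1.121185293275925
fb bk [ 0.5305 -0.0056] [0.6666 0.2701] 0.30744880724029366 1.1123011092422572
sa sb [0.4275 0.0436] [0.4879 0.0178] 0.0656438059164407 -0.4047779317740618
fa fb [0.393  0.0622] [ 0.5305 -0.0056] 0.1533208394636899 -0.4584083183393756
((0.4813004732131958, 0.0752238929271698), (0.15970762073993683, 0.1025911271572113), 80.0113296508789)
top strip yaw 1.175208728340234 front a 0.16853963602892746 mid [0.4776 0.0735] lateral mid -0.41040377032090536 width 0.10675328843249143
boss 0.3526530822840882 -0.4091305458597929
foot 0.353822075363576 -0.4090717650796887
c 0.32084847905784175 -0.415652600486287
```

```bash
python3 - <<'E'
from h import *
print(r.sense()["joint_positions"])
rows([.4549,.0286,.142],1.12)
E
```

```text
[-5.74550004e-01  5.71966859e-01  1.62202950e+00 -1.65916898e-05
  9.48857635e-01 -4.35414723e-02]
tot (array([ 271.6, -275.1,   -2.7]), array([-0.0013, -0.0001, -0.0802])) clock 5.9
[33.9, -34.4, -0.3] [-0.0002, -0.0, -0.01]
[34.3, -34.0, -0.3] [-0.0002, -0.0, -0.01]
[34.6, -33.7, -0.3] [-0.0002, -0.0, -0.01]
[35.0, -33.3, -0.4] [-0.0002, -0.0, -0.01]
[35.3, -33.0, -0.4] [-0.0002, -0.0, -0.01]
[35.6, -32.6, -0.4] [-0.0002, -0.0, -0.01]
[36.0, -32.3, -0.4] [-0.0002, -0.0, -0.01]
[36.3, -31.9, -0.4] [-0.0002, -0.0, -0.01]
```

>>> send_rows:
  rows:
    - [10,-10,0,0,0,-0.01,0.6]
    - [20,-20,0,0,0,-0.01,0.6]
    - [28,-27,0,0,0,-0.01,0.6]
    - [28,-27,0,0,0,-0.01,0.6]
    - [28,-27,0,0,0,-0.01,0.6]
    - [28,-26,0,0,0,-0.01,0.6]
    - [28,-26,0,0,0,-0.01,0.6]
    - [28,-26,0,0,0,-0.01,0.6]

```text
clock: 6.9
tcp_pos: [0.481, -0.0795, 0.14]
eef_rot: [[0.435, 0.9, 0.0], [0.9, -0.435, 0.0], [0.0, 0.0, -1.0]]
wrist_force: [-0.0, 1.7, -7.9]
width: 0.0632
grip_force: 69.5
```

>>> send_rows:
  rows:
    - [28,-26,0,0,0,0,0.6]
    - [24,-22,0,0,0,0,0.6]
    - [18,-17,0,0,0,0,0.6]
    - [10,-9,0,0,0,0,0.6]
    - [4,-3,0,0,0,0,0.6]
    - [0,0,0,0,0,0,0.6]
    - [0,0,10,0,0,0,0.6]
    - [0,0,10,0,0,0,0.6]

```text
clock: 7.9
tcp_pos: [0.4492, 0.0274, 0.119]
eef_rot: [[0.437, 0.9, -0.0], [0.9, -0.437, -0.0], [-0.0, -0.0, -1.0]]
wrist_force: [-0.3, 0.5, -7.7]
width: 0.0629
grip_force: 69.6
```

```bash
python3 - <<'E'
from h import *
print(rel([.4549,.0286,.035],1.12))
sc=r.capture("scene");t=r.capture("top")
a=cv2.resize(sc[160:310,310:480],(453,400),interpolation=2);b=cv2.resize(t[190:305,170:310],(347,285),interpolation=2)
c=np.zeros((400,800,3),np.uint8);c[:,:453]=a;c[:285,453:]=b;cv2.imwrite("pics/c2.png",c)
E
```

```text
(array([ 3.6,  4.6, 84. ]), array([-0.    ,  0.0001, -0.0011]))
```

View pics/c2.png

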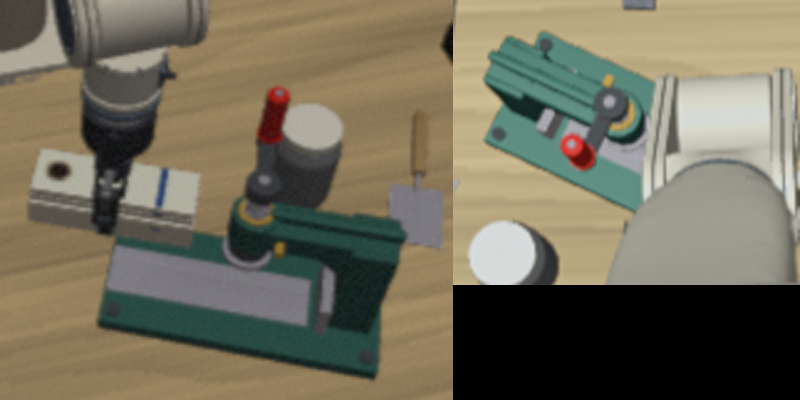

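The mould is level and closed in the gripper, with its hole at (58,170) towards the front. Its leading end is clear of the boss at (248,225). I'll lower it onto the bed.

>>> send_rows:
  rows:
    - [2,2.5,10,0,0,0,0.6]
    - [1.5,2,20,0,0,0,0.6]
    - [0,0,20,0,0,0,0.6]
    - [0,0,18,0,0,0,0.6]
    - [4,0,12,0,0,0,0.6]
    - [7,0,6,0,0,0,0.6]
    - [8,0,2,0,0,0,0.6]
    - [6,0,2,0,0,0,0.6]

```text
clock: 9.0
tcp_pos: [0.4665, 0.0524, 0.03]
eef_rot: [[0.435, 0.9, 0.001], [0.9, -0.435, 0.0], [0.001, 0.001, -1.0]]
wrist_force: [0.5, -0.3, -7.8]
width: 0.0634
grip_force: 69.4
```

>>> send_rows:
  rows:
    - [0,0,2,0,0,0,0.6]
    - [0,0,2,0,0,0,0.6]
    - [0,0,1,0,0,0,0.6]
    - [0,0,1,0,0,0,0.6]
    - [0,0,1,0,0,0,0.6]
    - [0,0,0.5,0,0,0,0.6]
    - [0,0,0.5,0,0,0,0.6]
    - [0,0,0,0,0,0,0.6]

```text
clock: 10.0
tcp_pos: [0.4656, 0.0516, 0.0217]
eef_rot: [[0.436, 0.9, 0.0], [0.9, -0.436, 0.0], [0.0, -0.0, -1.0]]
wrist_force: [0.2, -0.4, -7.1]
width: 0.063
grip_force: 69.4
```

Just touching or about to. I'll go 1–2 mm lower, then release.

>>> send_rows:
  rows:
    - [0,0,0.5,0,0,0,0.6]
    - [0,0,0.5,0,0,0,0.6]
    - [0,0,0.5,0,0,0,0.6]
    - [0,0,0,0,0,0,0.6]
    - [0,0,0,0,0,0,0.75]
    - [0,0,0,0,0,0,0.85]
    - [0,0,0,0,0,0,1]
    - [0,0,0,0,0,0,1]

```text
clock: 11.0
tcp_pos: [0.4659, 0.0517, 0.0204]
eef_rot: [[0.436, 0.9, 0.001], [0.9, -0.436, 0.0], [0.0, 0.001, -1.0]]
wrist_force: [-0.3, -0.8, -0.2]
width: 0.0853
grip_force: 0.0
```

>>> send_rows:
  rows:
    - [0,0,0,0,0,0,1]
    - [0,0,-10,0,0,0,1]
    - [0,0,-25,0,0,0,1]
    - [-15,0,-40,0,0,0,1]
    - [-30,0,-40,0,0,0,1]
    - [-30,0,-40,0,0,0,1]
    - [-30,0,-30,0,0,0,1]
    - [-15,0,-15,0,0,0,1]

```text
clock: 12.0
tcp_pos: [0.4133, -0.0574, 0.2222]
eef_rot: [[0.437, 0.899, 0.003], [0.899, -0.437, -0.0], [0.001, 0.003, -1.0]]
wrist_force: [0.4, -0.6, -0.5]
width: 0.0852
grip_force: 0.0
```

Flipping the wrist camera away from the press exceeds joint 6's range. Instead I'll tilt the tool about 25° backwards in the press's x–z plane. The camera then clears the boss and also looks at the bed.

>>> send_rows:
  rows:
    - [0,0,0,0,0.06,0,1]
    - [0,0,0,0,0.08,0,1]
    - [0,0,0,0,0.08,0,1]
    - [0,0,0,0,0.08,0,1]
    - [0,0,0,0,0.08,0,1]
    - [0,0,0,0,0.056,0,1]
    - [0,0,0,0,0,0,1]
    - [0,0,0,0,0,0,1]

```text
clock: 13.0
tcp_pos: [0.4133, -0.0563, 0.2201]
eef_rot: [[0.395, 0.9, 0.183], [0.816, -0.436, 0.379], [0.421, -0.001, -0.907]]
wrist_force: [0.2, 0.7, 0.7]
width: 0.0855
grip_force: 0.0
```

```bash
python3 - <<'E'
from h import *
np.set_printoptions(precision=4,suppress=True)
print(r.sense()["joint_positions"])
inf("wrist");im=r.capture("wrist");cv2.imwrite("pics/w2.png",im)
for n in("pour_hole","boss","crank_grip","stop_face","mould","foot"):
    for d in r.mark_of("wrist",n)[:2]: print(n,d["at"],d["score"])
for d in r.cut_out("wrist","mould_top")[:2]:
    W=np.array([onz("wrist",p,.076)[:2] for p in np.argwhere(d["mask"])[:,::-1]],np.float32);print(d["at"],d["score"],cv2.minAreaRect(W))
import pickle;pickle.dump(inf("wrist"),open("w2.pkl","wb"))
E
```

```text
[-0.4743  0.1449  2.1413  0.5473  0.9434 -0.3693]
pour_hole [321.1, 222.4] 0.87
[320.2, 154.8] 0.69 ((0.46580857038497925, 0.05181792378425598), (0.17820468544960022, 0.058738499879837036), 64.34111022949219)
```

View pics/w2.png

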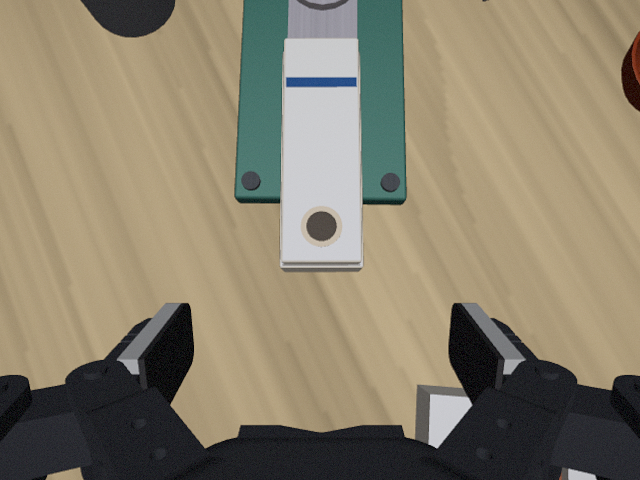

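```bash
python3 - <<'E'
import h;from h import *
import pickle
np.set_printoptions(precision=4,suppress=True)
W2=pickle.load(open("w2.pkl","rb"));h.inf=lambda c:W2
im=cv2.imread("pics/w2.png");hsv=cv2.cvtColor(im,cv2.COLOR_BGR2HSV)
g=(hsv[...,0]>65)&(hsv[...,0]<95)&(hsv[...,1]>60)
L=[];Rr=[];sl=[];sr=[]
for y in range(8,165,4):
    xs=np.where(g[y,200:440])[0]+200;L.append(onz("w",(xs.min()-.5,y),.02)[:2]);Rr.append(onz("w",(xs.max()+.5,y),.02)[:2])
for y in range(10,36,3):
    row=g[y,250:400];xs=np.where(~row)[0]+250;sl.append(onz("w",(xs.min()-.5,y),.02)[:2]);sr.append(onz("w",(xs.max()+.5,y),.02)[:2])
L,Rr,sl,sr=map(np.array,(L,Rr,sl,sr))
def line(P):
    vx,vy,x,y=cv2.fitLine(P.astype(np.float32),cv2.DIST_HUBER,0,.01,.01).ravel();return np.arctan2(vy,vx)%np.pi,np.array([x,y])
for n,P in(("L",L),("R",Rr)): print(n,line(P))
yaw=(line(L)[0]+line(Rr)[0])/2;u=np.array([np.cos(yaw),np.sin(yaw)]);v=np.array([-u[1],u[0]])
print("yaw",yaw,"bed mid b",(np.median(L@v)+np.median(Rr@v))/2,"w",np.median(L@v)-np.median(Rr@v),"strip mid",(np.median(sl@v)+np.median(sr@v))/2,np.median(sl@v)-np.median(sr@v))
for y in range(185,212,2): print(y,im[y,270],im[y,375])
m=np.array([.4658,.0518]);print("mould a,b",m@u,m@v,"est origin a .374")
for x in (270,375): print(onz("w",(x,197),.02)[:2]@u)
E
```

```text
L (np.float32(1.1089804), array([0.435 , 0.1567], dtype=float32))
R (np.float32(1.1112741), array([0.5631, 0.0818], dtype=float32))
yaw 1.1101272 bed mid b -0.3940517698259699 w 0.1480448025531969 strip mid -0.3942043161351162 0.06507174516026265
185 [114 123  80] [116 123  80]
187 [117 125  82] [117 124  82]
189 [117 123  82] [120 126  85]
191 [116 124  81] [115 121  81]
193 [118 127  84] [115 124  78]
195 [112 120  78] [113 122  79]
197 [78 87 50] [103 111  71]
199 [40 46 18] [68 74 43]
201 [35 33 21] [36 39 27]
203 [ 76  98 112] [35 36 22]
205 [120 151 169] [118 149 164]
207 [118 150 166] [129 163 179]
209 [119 149 167] [129 163 180]
211 [119 151 167] [128 161 179]
mould a,b 0.25347039008140565 -0.3942152214288711 est origin a .374
0.22963800337537366
0.23066115203736454
```

>>> send_rows:
  rows:
    - [-3,0,24,0,0,0,1]
    - [-5,0,34,0,0,0,1]
    - [-5,0,34,0,0,0,1]
    - [-5,0,34,0,0,0,1]
    - [-5,0,30,0,0,0,1]
    - [-3,0,24,0,0,0,1]
    - [-2,0,15,0,0,0,1]
    - [-1,0,8,0,0,0,1]

```text
clock: 14.4
tcp_pos: [0.4392, -0.0026, 0.0232]
eef_rot: [[0.395, 0.9, 0.183], [0.816, -0.436, 0.38], [0.422, -0.001, -0.907]]
wrist_force: [-0.2, 1.8, -0.3]
width: 0.0857
grip_force: 0.0
```

```bash
python3 - <<'E'
from h import *
S=r.sense();print(S["joint_positions"],S["tcp_pos"])
R=np.array(S["eef_rot"]);print(R.T@(np.array([.4392,-.0031,.024])-S["tcp_pos"])*1000,R[:,1],R[:,2])
E
```

```text
[-0.32556252  0.59281821  2.21278369  1.03299613  0.50961952 -0.83348888] [ 0.43917031 -0.00258806  0.02321933]
[-0.07633037  0.24902362 -0.89697568] [ 0.90013943 -0.43560095 -0.00090108] [ 0.18316653  0.38037625 -0.90651196]
```

>>> send_rows:
  rows:
    - [0,0,-0.5,0,0,0,0.6]
    - [0,0,0,0,0,0,0.6]
    - [0,0,0,0,0,0,0.6]
    - [0,0,0,0,0,0,0.6]
    - [0,0,0,0,0,0,0.6]
    - [0,0,0,0,0,0,0.6]
    - [0,0,0,0,0,0,0.6]
    - [0,0,0,0,0,0,0.6]
  force: 50

```text
clock: 15.4
tcp_pos: [0.4392, -0.0032, 0.0247]
eef_rot: [[0.395, 0.9, 0.185], [0.816, -0.436, 0.38], [0.423, 0.0, -0.906]]
wrist_force: [-1.7, -2.6, 6.1]
width: 0.0635
grip_force: 58.1
```

>>> send_rows:
  rows:
    - [9.1,0,4.2,-0.002,0,0.0045,0.6]
    - [13.6,0,6.3,-0.002,0,0.0045,0.6]
    - [15.4,0,7.2,0,0,0,0.6]
    - [15.4,0,7.2,0,0,0,0.6]
    - [15.4,0,7.2,0,0,0,0.6]
    - [15.4,0,7.2,0,0,0,0.6]
    - [12.7,0,5.9,0,0,0,0.6]
    - [7.2,0,3.4,0,0,0,0.6]

```text
clock: 16.4
tcp_pos: [0.4903, 0.0998, 0.0248]
eef_rot: [[0.403, 0.896, 0.189], [0.812, -0.445, 0.377], [0.422, 0.001, -0.907]]
wrist_force: [-4.4, -10.2, 13.9]
width: 0.0632
grip_force: 59.6
```

```bash
python3 - <<'E'
from h import *
np.set_printoptions(precision=4,suppress=True)
S=r.sense();R=np.array(S["eef_rot"]);p=S["tcp_pos"];print(S["joint_positions"],p,S["wrist_force"],R[:,1],R[:,2])
u=np.array([.4445,.8958]);v=np.array([-.8958,.4445]);print("to go a",.380-.061-p[:2]@u,"b",-.394-p[:2]@v,np.arctan2(-R[0,1]*-1,-R[1,1]))
sc=r.capture("scene");t=r.capture("top")
a=cv2.resize(sc[160:310,310:480],(453,400),interpolation=2);b=cv2.resize(t[190:305,170:310],(347,285),interpolation=2)
c=np.zeros((400,800,3),np.uint8);c[:,:453]=a;c[:285,453:]=b;cv2.imwrite("pics/c3.png",c)
E
```

```text
[-0.0593  0.605   2.1452  1.1105  0.4479 -0.6299] [0.4903 0.0998 0.0248] [ -4.3968 -10.2325  13.8998] [ 0.8956 -0.4448  0.0012] [ 0.1887  0.3775 -0.9066]
to go a 0.011654952634560067 b 0.0008942785526948605 1.1098452738044597
```

View pics/c3.png

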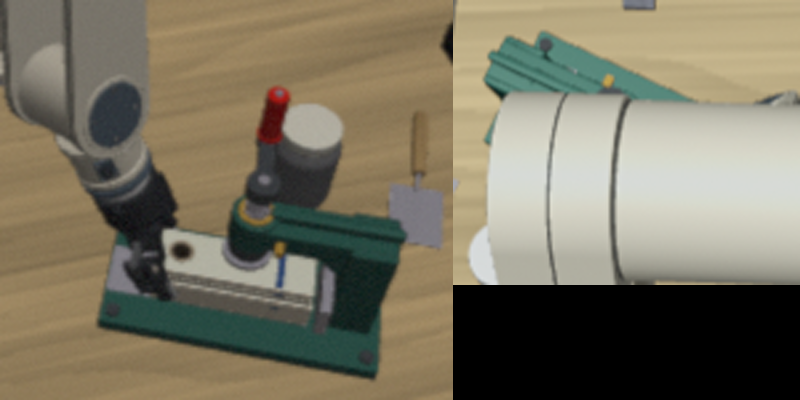

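The mould lies closed on the bed with its hole at (180,250), facing front. About 11 mm remain to the stop, so I'll creep in.

>>> send_rows:
  rows:
    - [1.2,-0.1,0.5,0,0,0,0.6]
    - [1.2,-0.1,0.5,0,0,0,0.6]
    - [1.2,-0.1,0.5,0,0,0,0.6]
    - [1.2,-0.1,0.5,0,0,0,0.6]
    - [1.2,-0.1,0.5,0,0,0,0.6]
    - [1.1,-0.1,0.5,0,0,0,0.6]
    - [0.9,0,0.4,0,0,0,0.6]
    - [0.9,0,0.4,0,0,0,0.6]

```text
clock: 17.5
tcp_pos: [0.4933, 0.1071, 0.0248]
eef_rot: [[0.404, 0.895, 0.189], [0.812, -0.446, 0.376], [0.42, 0.002, -0.907]]
wrist_force: [-9.9, -22.5, 20.4]
width: 0.0633
grip_force: 60.9
```

>>> send_rows:
  rows:
    - [0.5,0,0.2,0,0,0,0.6]
    - [0.5,0,0.2,0,0,0,0.6]
    - [0.5,0,0.2,0,0,0,0.6]
    - [0.5,0,0.2,0,0,0,0.6]
    - [0,0,0,0,0,0,0.6]
    - [0,0,0,0,0,0,0.6]
    - [0,0,0,0,0,0,0.6]
    - [0,0,0,0,0,0,0.6]

```text
clock: 18.5
tcp_pos: [0.4933, 0.1072, 0.0248]
eef_rot: [[0.405, 0.895, 0.189], [0.813, -0.447, 0.373], [0.418, 0.003, -0.908]]
wrist_force: [-13.8, -33.7, 24.4]
width: 0.0633
grip_force: 62.1
```

It has stopped against the back stop with about 36 N of push. I'll ease off, open and retreat.

>>> send_rows:
  rows:
    - [-1,0,-0.7,0,0,0,0.6]
    - [-1,0,-0.7,0,0,0,0.6]
    - [0,0,-0.5,0,0,0,0.6]
    - [0,0,0,0,0,0,0.7]
    - [0,0,0,0,0,0,0.8]
    - [0,0,0,0,0,0,0.9]
    - [0,0,0,0,0,0,1]
    - [0,0,0,0,0,0,1]

```text
clock: 19.5
tcp_pos: [0.4938, 0.1086, 0.0258]
eef_rot: [[0.403, 0.896, 0.188], [0.812, -0.444, 0.378], [0.422, 0.0, -0.906]]
wrist_force: [0.9, -0.4, 0.2]
width: 0.0854
grip_force: 0.0
```

>>> send_rows:
  rows:
    - [0,0,-10,0,0,0,1]
    - [0,0,-25,0,0,0,1]
    - [0,0,-40,0,0,0,1]
    - [0,0,-45,0,0,0,1]
    - [-10,0,-45,0,0,0,1]
    - [-15,0,-40,0,0,0,1]
    - [-10,0,-20,0,0,0,1]
    - [0,0,0,0,0,0,1]

```text
clock: 20.5
tcp_pos: [0.4375, -0.0062, 0.2162]
eef_rot: [[0.404, 0.895, 0.191], [0.812, -0.447, 0.376], [0.422, 0.003, -0.907]]
wrist_force: [-0.0, -0.2, -0.5]
width: 0.0855
grip_force: 0.0
```

```bash
python3 - <<'E'
from h import *
np.set_printoptions(precision=4,suppress=True)
S=r.sense();p=S["tcp_pos"];print(p,S["joint_positions"])
inf("wrist");im=r.capture("wrist");cv2.imwrite("pics/w3.png",im)
for n in("pour_hole","crank_grip","boss"):
    for d in r.mark_of("wrist",n)[:2]: print(n,d["at"],d["score"],onz("wrist",d["at"],.076)[:2])
u=np.array([.4445,.8958]);v=np.array([-.8958,.4445])
print("exp hole",.380*u-.394*v-.062*u)
hsv=cv2.cvtColor(im,cv2.COLOR_BGR2HSV);g=(hsv[...,0]>65)&(hsv[...,0]<95)&(hsv[...,1]>60)
import pickle;pickle.dump(inf("wrist"),open("w3.pkl","wb"))
t=r.capture("top");sc=r.capture("scene");cv2.imwrite("pics/top3.png",t);cv2.imwrite("pics/scene3.png",sc)
for c in("top","scene"):
    for d in r.mark_of(c,"crank_grip")[:2]: print(c,d["at"],d["score"])
c=np.zeros((560,720,3),np.uint8);c[:280,:373]=cv2.resize(im,(373,280));c[280:,:373]=0
c[280:560,:347]=cv2.resize(t[190:303,170:310],(347,280),interpolation=2);c[:330,373:720]=cv2.resize(sc[170:312,310:459],(347,330),interpolation=2)
cv2.imwrite("pics/c4.png",c)
E
```

```text
[ 0.4375 -0.0062  0.2162] [-0.3346  0.1548  2.1414  0.5784  0.8713 -0.2563]
pour_hole [316.0, 132.5] 0.86 [0.493 0.111]
boss [314.9, 13.1] 0.77 [0.5358 0.1997]
exp hole [0.4943 0.1097]
top [220.0, 248.9] 0.7
scene [415.2, 202.8] 0.91
scene [400.5, 261.3] 0.59
```

View pics/c4.png

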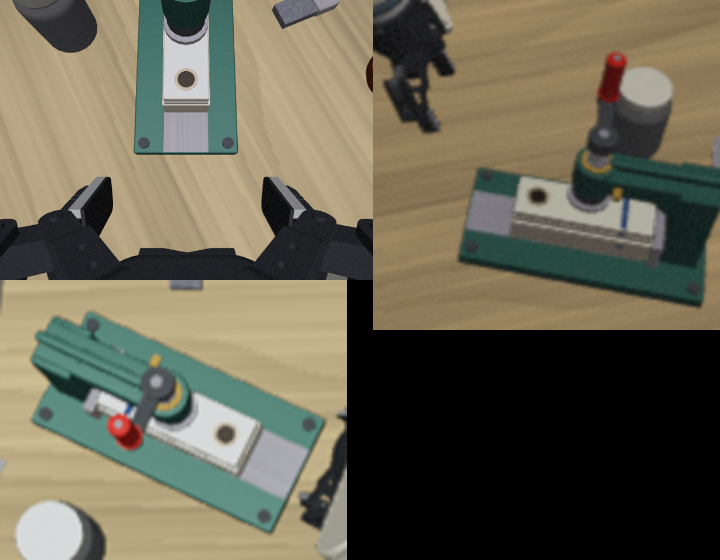

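The mould is home: its hole agrees within about 2 mm with the expected place. The crank stands on the jar side, with its red grip at (125,430) in the composite. I'll bring the tool upright and hover over the grip.

>>> send_rows:
  rows:
    - [12,0,-26,0,-0.109,0,1]
    - [9.3,0,-27.5,0,-0.109,0,1]
    - [6.3,0,-28.3,0,-0.109,0,1]
    - [3.2,0,-29,0,-0.109,0,1]
    - [46,-16,0,0,0,0,1]
    - [50,-17,0,0,0,0,1]
    - [50,-17,0,0,0,0,1]
    - [40,-14,0,0,0,0,1]

```text
clock: 21.9
tcp_pos: [0.4625, 0.1923, 0.3302]
eef_rot: [[0.444, 0.896, -0.001], [0.896, -0.444, -0.0], [-0.0, -0.001, -1.0]]
wrist_force: [0.5, 0.6, -0.4]
width: 0.0853
grip_force: 0.0
```

```bash
python3 - <<'E'
import h;from h import *
import pickle
np.set_printoptions(precision=4,suppress=True)
S=r.sense();p=S["tcp_pos"];print(p,S["joint_positions"],S["eef_rot"])
inf("wrist");im=r.capture("wrist");cv2.imwrite("pics/w4.png",im)
for n in("crank_grip","boss","pour_hole"):
    for d in r.mark_of("wrist",n)[:2]: print(n,d["at"],d["score"],onz("wrist",d["at"],.257))
for d in r.cut_out("wrist","crank_grip")[:1]: print("cut",d["at"])
hsv=cv2.cvtColor(im,cv2.COLOR_BGR2HSV);m=((hsv[...,0]<8)|(hsv[...,0]>172))&(hsv[...,1]>120)&(hsv[...,2]>60)
ys,xs=np.where(m);print("red",xs.min(),xs.max(),ys.min(),ys.max(),len(xs))
# mould centring vs strip, in w3
W=pickle.load(open("w3.pkl","rb"));h.inf=lambda c:W
i3=cv2.imread("pics/w3.png");g3=cv2.cvtColor(i3,cv2.COLOR_BGR2HSV);g=(g3[...,0]>65)&(g3[...,0]<95)&(g3[...,1]>60)
v=np.array([-.8958,.4445])
for y,z in((100,.056),(120,.056),(140,.056),(160,.056),(215,.02),(235,.02),(250,.02)):
    xs=np.where(~g[y,265:375])[0]+265;a,b=[onz("w",(q,y),z)[:2]@v for q in(xs.min()-.5,xs.max()+.5)];print(y,xs.min(),xs.max(),(a+b)/2,a-b)
E
```

```text
[0.4625 0.1923 0.3302] [0.3701 0.1288 1.7932 0.0003 1.2203 0.8295] [[ 0.4435  0.8963 -0.0008]
 [ 0.8963 -0.4435 -0.    ]
 [-0.0004 -0.0007 -1.    ]]
crank_grip [323.6, 251.5] 0.73 [0.4643 0.1908 0.257 ]
crank_grip [205.9, 131.7] 0.15 [0.4394 0.2715 0.257 ]
pour_hole [384.5, 256.6] 0.77 [0.492 0.174 0.257]
cut [365.2, 233.9]
red 299 639 212 287 2750
100 279 359 -0.39442637012752846 0.06470460569644343
120 279 359 -0.3944284448998155 0.06415409604668865
140 279 359 -0.39443048556637994 0.06361287489130779
160 278 360 -0.39443279630168104 0.06463825760904424
215 281 356 -0.39394000304163435 0.0644073183499953
235 281 357 -0.3943660005554865 0.06472578694122422
250 280 357 -0.39394995711518643 0.06516962698374179
```

View pics/w4.png

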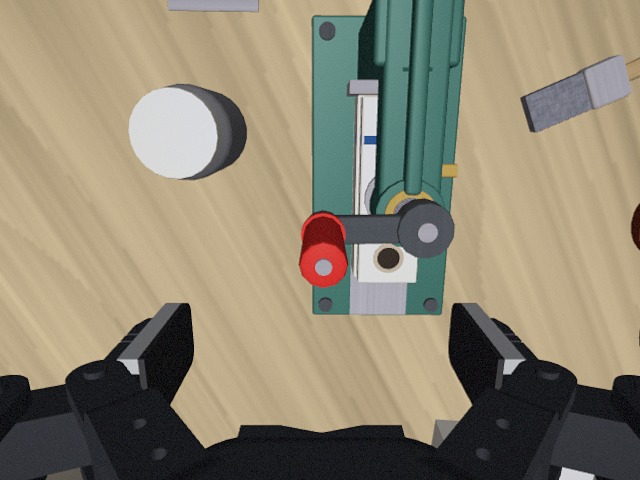

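```bash
python3 - <<'E'
from h import *
np.set_printoptions(precision=4,suppress=True)
ax=np.array([.5219,.1653])
for z in(.272,.276,.281):
    q=onz("wrist",(323.3,267.3),z)[:2];d=q-ax;print(z,q,np.linalg.norm(d),np.arctan2(d[1],d[0]))
for z in (.215,.22,.225,.23): print("hub",z,onz("wrist",(428,233),z))
q=onz("wrist",(323.3,267.3),.276);print(rel([q[0],q[1],.234],1.11))
E
```

```text
0.272 [0.4622 0.1851] 0.06291459596812123 2.820720633314998
0.276 [0.4628 0.1864] 0.06275831778447885 2.7988183194897926
0.281 [0.4635 0.188 ] 0.06260552821352705 2.7713039976714824
hub 0.215 [0.5222 0.1588 0.215 ]
hub 0.22 [0.5216 0.1605 0.22  ]
hub 0.225 [0.521  0.1622 0.225 ]
hub 0.23 [0.5204 0.164  0.23  ]
(array([-2.7,  2.1, 96.1]), array([-0.0009,  0.0013,  0.001 ]))
```

>>> send_rows:
  rows:
    - [-1,1,10,0,0,0,1]
    - [-1,1,18,0,0,0,1]
    - [-0.5,0,20,0,0,0,0.8]
    - [0,0,20,0,0,0,0.7]
    - [0,0,16,0,0,0,0.6]
    - [0,0,10,0,0,0,0.5]
    - [0,0,0,0,0,0,0.4]
    - [0,0,0,0,0,0,0.35]
  force: 40

```text
clock: 23.15
tcp_pos: [0.4638, 0.1869, 0.2372]
eef_rot: [[0.445, 0.896, 0.001], [0.896, -0.445, 0.0], [0.001, 0.0, -1.0]]
wrist_force: [-0.3, 0.2, -0.1]
width: 0.0298
grip_force: 0.0
```

>>> send_rows:
  rows:
    - [0,0,0,0,0,0,0.3]
    - [0,0,0,0,0,0,0.2]
    - [0,0,0,0,0,0,0.2]
    - [0,0,0,0,0,0,0.2]
    - [0,0,0,0,0,0,0.2]
    - [0,0,0,0,0,0,0.2]
    - [0,0,0,0,0,0,0.2]
    - [0,0,0,0,0,0,0.2]

```text
clock: 24.15
tcp_pos: [0.4618, 0.1878, 0.2376]
eef_rot: [[0.445, 0.896, -0.003], [0.896, -0.445, 0.002], [0.0, -0.003, -1.0]]
wrist_force: [-9.4, 4.0, 7.9]
width: 0.023
grip_force: 38.8
```

```bash
cat >> h.py <<'E'
def crank(a0,n,step=15):
    a=np.deg2rad(a0-step*np.arange(n+1));x,y=64*np.cos(a),-64*np.sin(a)
    for k in range(n): print([round(x[k+1]-x[k],1),round(y[k+1]-y[k],1),round(np.deg2rad(step)*16/2/np.pi,2)])
E
python3 - <<'E'
from h import *
crank(96,16)
E
```

```text
[np.float64(16.7), np.float64(0.4), np.float64(0.67)]
[np.float64(16.0), np.float64(4.7), np.float64(0.67)]
[np.float64(14.2), np.float64(8.7), np.float64(0.67)]
[np.float64(11.5), np.float64(12.1), np.float64(0.67)]
[np.float64(8.0), np.float64(14.7), np.float64(0.67)]
[np.float64(3.9), np.float64(16.2), np.float64(0.67)]
[np.float64(-0.4), np.float64(16.7), np.float64(0.67)]
[np.float64(-4.7), np.float64(16.0), np.float64(0.67)]
[np.float64(-8.7), np.float64(14.2), np.float64(0.67)]
[np.float64(-12.1), np.float64(11.5), np.float64(0.67)]
[np.float64(-14.7), np.float64(8.0), np.float64(0.67)]
[np.float64(-16.2), np.float64(3.9), np.float64(0.67)]
[np.float64(-16.7), np.float64(-0.4), np.float64(0.67)]
[np.float64(-16.0), np.float64(-4.7), np.float64(0.67)]
[np.float64(-14.2), np.float64(-8.7), np.float64(0.67)]
[np.float64(-11.5), np.float64(-12.1), np.float64(0.67)]
```

>>> send_rows:
  rows:
    - [0,-1.5,-0.8,0,0,0,0.2]
    - [16.7,0.4,0.67,0,0,0,0.2]
    - [16,4.7,0.67,0,0,0,0.2]
    - [14.2,8.7,0.67,0,0,0,0.2]
    - [11.5,12.1,0.67,0,0,0,0.2]
    - [8,14.7,0.67,0,0,0,0.2]
    - [3.9,16.2,0.67,0,0,0,0.2]
    - [-0.4,16.7,0.67,0,0,0,0.2]

```text
clock: 25.15
tcp_pos: [0.5565, 0.2135, 0.2329]
eef_rot: [[0.444, 0.896, -0.008], [0.896, -0.444, -0.007], [-0.01, -0.004, -1.0]]
wrist_force: [-17.1, -19.1, 14.7]
width: 0.0227
grip_force: 41.6
```

```bash
cat >> h.py <<'E'
def st(ax=(.5219,.1653)):
    S=r.sense();p=np.array(S["tcp_pos"]);u=np.array([.4445,.8958]);v=np.array([-.8958,.4445])
    d=p[:2]-ax;x,y=d@u,d@v;al=np.arctan2(y,x);F=np.array(S["wrist_force"]);f=np.array([F[:2]@u,F[:2]@v])
    t=np.array([np.sin(al),-np.cos(al)]);rr=np.array([np.cos(al),np.sin(al)])
    print("t %.2f alpha %.1f r %.1f z %.1f | push %.2f radial %.2f Fz %.2f grip %.1f"%(S["clock"],np.degrees(al),1000*np.hypot(x,y),1000*p[2],-f@t,f@rr,F[2],S["grip_force"]),"rel xy",np.round([x*1000,y*1000],1),"q6",S["joint_positions"])
E
python3 -c "
from h import *
st()"
```

```text
t 25.15 alpha -9.2 r 59.4 z 232.9 | push 2.78 radial -25.47 Fz 14.72 grip 41.6 rel xy [58.6 -9.5] q6 [ 0.34858902  0.38356121  1.68789424 -0.00482381  1.08000082  0.81143889]
```

```bash
sed -i 's/def st(ax=(.5219,.1653))/def st(ax=(.5199,.1612))/' h.py; python3 -c "
from h import *
st();crank(-23.5,24)" | sed 's/np.float64//g'
```

```text
t 25.15 alpha -8.6 r 63.9 z 232.9 | push 3.09 radial -25.43 Fz 14.72 grip 41.6 rel xy [63.1 -9.5] q6 [ 0.34858902  0.38356121  1.68789424 -0.00482381  1.08000082  0.81143889]
[(-8.6), (14.3), (0.67)]
[(-12.0), (11.6), (0.67)]
[(-14.6), (8.1), (0.67)]
[(-16.2), (4.0), (0.67)]
[(-16.7), (-0.3), (0.67)]
[(-16.1), (-4.6), (0.67)]
[(-14.3), (-8.6), (0.67)]
[(-11.6), (-12.0), (0.67)]
[(-8.1), (-14.6), (0.67)]
[(-4.0), (-16.2), (0.67)]
[(0.3), (-16.7), (0.67)]
[(4.6), (-16.1), (0.67)]
[(8.6), (-14.3), (0.67)]
[(12.0), (-11.6), (0.67)]
[(14.6), (-8.1), (0.67)]
[(16.2), (-4.0), (0.67)]
[(16.7), (0.3), (0.67)]
[(16.1), (4.6), (0.67)]
[(14.3), (8.6), (0.67)]
[(11.6), (12.0), (0.67)]
[(8.1), (14.6), (0.67)]
[(4.0), (16.2), (0.67)]
[(-0.3), (16.7), (0.67)]
[(-4.6), (16.1), (0.67)]
```

>>> send_rows:
  rows:
    - [-9.3,15.1,-0.8,0,0,0,0.2]
    - [-8.6,14.3,0.67,0,0,0,0.2]
    - [-12,11.6,0.67,0,0,0,0.2]
    - [-14.6,8.1,0.67,0,0,0,0.2]
    - [-16.2,4,0.67,0,0,0,0.2]
    - [-16.7,-0.3,0.67,0,0,0,0.2]
    - [-16.1,-4.6,0.67,0,0,0,0.2]
    - [0,0,0,0,0,0,0.2]

```text
clock: 26.15
tcp_pos: [0.5592, 0.1105, 0.2288]
eef_rot: [[0.445, 0.895, -0.002], [0.895, -0.445, -0.002], [-0.003, -0.001, -1.0]]
wrist_force: [-1.4, -4.3, -10.5]
width: 0.0232
grip_force: 40.2
```

```bash
python3 -c "
from h import *
st()"
```

```text
t 26.15 alpha -115.8 r 64.2 z 228.8 | push -3.78 radial 2.52 Fz -10.54 grip 40.2 rel xy [-28.  -57.8] q6 [ 0.17503858  0.34726275  1.7537433  -0.00199294  1.04340216  0.63743478]
```

>>> send_rows:
  rows:
    - [-14.3,-8.6,1.4,0,0,0,0.2]
    - [-11.6,-12,0.67,0,0,0,0.2]
    - [-8.1,-14.6,0.67,0,0,0,0.2]
    - [-4,-16.2,0.67,0,0,0,0.2]
    - [0.3,-16.7,0.67,0,0,0,0.2]
    - [4.6,-16.1,0.67,0,0,0,0.2]
    - [8.6,-14.3,0.67,0,0,0,0.2]
    - [12,-11.6,0.67,0,0,0,0.2]

```text
clock: 27.15
tcp_pos: [0.4562, 0.1494, 0.2235]
eef_rot: [[0.444, 0.896, 0.001], [0.896, -0.444, -0.002], [-0.001, 0.001, -1.0]]
wrist_force: [5.3, -4.1, -14.0]
width: 0.0227
grip_force: 40.4
```

```bash
python3 -c "
from h import *
st();crank(126.5,24,10)" | sed 's/np.float64//g'
```

```text
t 27.15 alpha 126.9 r 64.8 z 223.5 | push 4.95 radial -4.44 Fz -14.04 grip 40.4 rel xy [-38.9  51.8] q6 [ 0.29290782  0.22027081  1.94939656 -0.00227208  0.97176407  0.75458968]
[(9.5), (-5.8), (0.44)]
[(10.4), (-4.1), (0.44)]
[(10.9), (-2.2), (0.44)]
[(11.2), (-0.3), (0.44)]
[(11.0), (1.6), (0.44)]
[(10.6), (3.5), (0.44)]
[(9.8), (5.3), (0.44)]
[(8.7), (6.9), (0.44)]
[(7.4), (8.4), (0.44)]
[(5.8), (9.5), (0.44)]
[(4.1), (10.4), (0.44)]
[(2.2), (10.9), (0.44)]
[(0.3), (11.2), (0.44)]
[(-1.6), (11.0), (0.44)]
[(-3.5), (10.6), (0.44)]
[(-5.3), (9.8), (0.44)]
[(-6.9), (8.7), (0.44)]
[(-8.4), (7.4), (0.44)]
[(-9.5), (5.8), (0.44)]
[(-10.4), (4.1), (0.44)]
[(-10.9), (2.2), (0.44)]
[(-11.2), (0.3), (0.44)]
[(-11.0), (-1.6), (0.44)]
[(-10.6), (-3.5), (0.44)]
```

```bash
python3 -c "
from h import *
crank(126.5,8,5);print();crank(86.5,8,5);print();crank(46.5,8,5);print();crank(6.5,8,5);print();crank(-33.5,8,5);print();crank(-73.5,8,5)" | sed 's/np.float64//g'
```

```text
[(4.6), (-3.1), (0.22)]
[(4.9), (-2.7), (0.22)]
[(5.1), (-2.3), (0.22)]
[(5.3), (-1.8), (0.22)]
[(5.4), (-1.4), (0.22)]
[(5.5), (-0.9), (0.22)]
[(5.6), (-0.4), (0.22)]
[(5.6), (0.1), (0.22)]

[(5.6), (0.6), (0.22)]
[(5.5), (1.1), (0.22)]
[(5.4), (1.5), (0.22)]
[(5.2), (2.0), (0.22)]
[(5.0), (2.4), (0.22)]
[(4.8), (2.9), (0.22)]
[(4.5), (3.3), (0.22)]
[(4.2), (3.7), (0.22)]

[(3.9), (4.0), (0.22)]
[(3.5), (4.3), (0.22)]
[(3.1), (4.6), (0.22)]
[(2.7), (4.9), (0.22)]
[(2.3), (5.1), (0.22)]
[(1.8), (5.3), (0.22)]
[(1.4), (5.4), (0.22)]
[(0.9), (5.5), (0.22)]

[(0.4), (5.6), (0.22)]
[(-0.1), (5.6), (0.22)]
[(-0.6), (5.6), (0.22)]
[(-1.1), (5.5), (0.22)]
[(-1.5), (5.4), (0.22)]
[(-2.0), (5.2), (0.22)]
[(-2.4), (5.0), (0.22)]
[(-2.9), (4.8), (0.22)]

[(-3.3), (4.5), (0.22)]
[(-3.7), (4.2), (0.22)]
[(-4.0), (3.9), (0.22)]
[(-4.3), (3.5), (0.22)]
[(-4.6), (3.1), (0.22)]
[(-4.9), (2.7), (0.22)]
[(-5.1), (2.3), (0.22)]
[(-5.3), (1.8), (0.22)]

[(-5.4), (1.4), (0.22)]
[(-5.5), (0.9), (0.22)]
[(-5.6), (0.4), (0.22)]
[(-5.6), (-0.1), (0.22)]
[(-5.6), (-0.6), (0.22)]
[(-5.5), (-1.1), (0.22)]
[(-5.4), (-1.5), (0.22)]
[(-5.2), (-2.0), (0.22)]
```

>>> send_rows:
  rows:
    - [4.6,-3.1,1,0,0,0,0.2]
    - [4.9,-2.7,0.5,0,0,0,0.2]
    - [5.1,-2.3,0.5,0,0,0,0.2]
    - [5.3,-1.8,0.22,0,0,0,0.2]
    - [5.4,-1.4,0.22,0,0,0,0.2]
    - [5.5,-0.9,0.22,0,0,0,0.2]
    - [5.6,-0.4,0.22,0,0,0,0.2]
    - [5.6,0.1,0.22,0,0,0,0.2]

```text
clock: 28.15
tcp_pos: [0.4646, 0.1935, 0.2213]
eef_rot: [[0.445, 0.896, 0.001], [0.896, -0.445, 0.001], [0.001, 0.001, -1.0]]
wrist_force: [-2.4, -3.5, 4.8]
width: 0.0228
grip_force: 41.8
```

```bash
python3 -c "
from h import *
st()"
```

```text
t 28.15 alpha 86.1 r 64.1 z 221.3 | push 4.19 radial 0.28 Fz 4.77 grip 41.8 rel xy [ 4.4 63.9] q6 [3.71040587e-01 2.57336041e-01 1.90466644e+00 7.72028807e-05
 9.78252117e-01 8.31813515e-01]
```

>>> send_rows:
  rows:
    - [5.6,0.6,0.1,0,0,0,0.2]
    - [5.5,1.1,0.1,0,0,0,0.2]
    - [5.4,1.5,0.22,0,0,0,0.2]
    - [5.2,2,0.22,0,0,0,0.2]
    - [5,2.4,0.22,0,0,0,0.2]
    - [4.8,2.9,0.22,0,0,0,0.2]
    - [4.5,3.3,0.22,0,0,0,0.2]
    - [4.2,3.7,0.22,0,0,0,0.2]

```text
clock: 29.15
tcp_pos: [0.4983, 0.2211, 0.2196]
eef_rot: [[0.445, 0.896, 0.001], [0.896, -0.445, -0.001], [-0.0, 0.001, -1.0]]
wrist_force: [-1.5, -6.5, 6.5]
width: 0.023
grip_force: 41.9
```

```bash
python3 -c "
from h import *
st()"
```

```text
t 29.15 alpha 46.3 r 63.6 z 219.6 | push 3.59 radial -5.56 Fz 6.46 grip 41.9 rel xy [44. 46.] q6 [ 3.96305981e-01  3.21050067e-01  1.81772606e+00 -1.23515043e-03
  1.00211081e+00  8.57642084e-01]
```

>>> send_rows:
  rows:
    - [3.7,4.1,0.1,0,0,0,0.2]
    - [3.3,4.4,0.1,0,0,0,0.2]
    - [3,4.6,0.22,0,0,0,0.2]
    - [2.7,4.9,0.22,0,0,0,0.2]
    - [2.3,5.1,0.22,0,0,0,0.2]
    - [1.8,5.3,0.22,0,0,0,0.2]
    - [1.4,5.4,0.22,0,0,0,0.2]
    - [0.9,5.5,0.22,0,0,0,0.2]

```text
clock: 30.15
tcp_pos: [0.5408, 0.2209, 0.2178]
eef_rot: [[0.445, 0.896, -0.001], [0.896, -0.445, -0.0], [-0.001, -0.001, -1.0]]
wrist_force: [-6.2, -4.6, 7.4]
width: 0.0229
grip_force: 42.0
```

```bash
python3 -c "
from h import *
st()"
```

```text
t 30.15 alpha 7.1 r 63.3 z 217.8 | push 4.35 radial -6.40 Fz 7.44 grip 42.0 rel xy [62.8  7.8] q6 [3.67255275e-01 3.80305311e-01 1.73231496e+00 3.28577822e-04
 1.03031682e+00 8.27950635e-01]
```

>>> send_rows:
  rows:
    - [0.1,5.6,0.1,0,0,0,0.2]
    - [-0.4,5.6,0.1,0,0,0,0.2]
    - [-0.6,5.6,0.22,0,0,0,0.2]
    - [-1.1,5.5,0.22,0,0,0,0.2]
    - [-1.5,5.4,0.22,0,0,0,0.2]
    - [-2,5.2,0.22,0,0,0,0.2]
    - [-2.4,5,0.22,0,0,0,0.2]
    - [-2.9,4.8,0.22,0,0,0,0.2]

```text
clock: 31.15
tcp_pos: [0.5743, 0.1936, 0.2162]
eef_rot: [[0.445, 0.896, -0.001], [0.896, -0.445, 0.002], [0.002, -0.002, -1.0]]
wrist_force: [-6.3, 2.3, 4.8]
width: 0.0229
grip_force: 42.0
```

```bash
python3 -c "
from h import *
st()"
```

```text
t 31.15 alpha -32.8 r 63.3 z 216.2 | push 5.23 radial -4.27 Fz 4.79 grip 42.0 rel xy [ 53.2 -34.3] q6 [0.3043106  0.41288118 1.68521474 0.00284454 1.04382221 0.76388426]
```

>>> send_rows:
  rows:
    - [-3.6,4.7,0.22,0,0,0,0.2]
    - [-3.8,4.3,0.22,0,0,0,0.2]
    - [-4,3.9,0.22,0,0,0,0.2]
    - [-4.3,3.5,0.22,0,0,0,0.2]
    - [-4.6,3.1,0.22,0,0,0,0.2]
    - [-4.9,2.7,0.22,0,0,0,0.2]
    - [-5.1,2.3,0.22,0,0,0,0.2]
    - [-5.3,1.8,0.22,0,0,0,0.2]

```text
clock: 32.15
tcp_pos: [0.5827, 0.1509, 0.2145]
eef_rot: [[0.445, 0.896, 0.001], [0.896, -0.445, 0.004], [0.004, -0.001, -1.0]]
wrist_force: [-2.6, 6.8, 2.4]
width: 0.023
grip_force: 41.7
```

```bash
python3 -c "
from h import *
st()"
```

```text
t 32.15 alpha -72.9 r 63.7 z 214.5 | push 6.26 radial -3.70 Fz 2.39 grip 41.7 rel xy [ 18.7 -60.9] q6 [0.23184122 0.40821238 1.6971988  0.00409644 1.03440027 0.69080138]
```

>>> send_rows:
  rows:
    - [-5.5,1.5,0.22,0,0,0,0.2]
    - [-5.6,0.9,0.22,0,0,0,0.2]
    - [-5.6,0.4,0.22,0,0,0,0.2]
    - [-5.6,-0.1,0.22,0,0,0,0.2]
    - [-5.6,-0.6,0.22,0,0,0,0.2]
    - [-3.3,-0.7,0.15,0,0,0,0.2]
    - [-1.6,-0.4,0.08,0,0,0,0.2]
    - [-1.6,-0.4,0.05,0,0,0,0.2]

```text
clock: 33.15
tcp_pos: [0.5692, 0.12, 0.2132]
eef_rot: [[0.445, 0.895, 0.004], [0.895, -0.445, 0.004], [0.005, 0.001, -1.0]]
wrist_force: [1.4, 8.3, -1.9]
width: 0.0228
grip_force: 41.4
```

```bash
python3 -c "
from h import *
st()"
```

```text
t 33.15 alpha -103.5 r 64.2 z 213.2 | push 7.27 radial -4.29 Fz -1.89 grip 41.4 rel xy [-15.  -62.5] q6 [0.18558143 0.37986991 1.74528438 0.00408601 1.01217483 0.64467945]
```

The push has grown from about 4.5 N to 7.3 N, on the expected slope: snug, roughly 105° after contact. I'll release and retreat upward.

>>> send_rows:
  rows:
    - [0,0,0,0,0,0,0.3]
    - [0,0,0,0,0,0,0.4]
    - [0,0,0,0,0,0,0.6]
    - [0,0,0,0,0,0,0.8]
    - [0,0,0,0,0,0,0.9]
    - [0,0,-10,0,0,0,0.9]
    - [0,0,-30,0,0,0,0.9]
    - [0,0,-40,0,0,0,0.9]

```text
clock: 34.15
tcp_pos: [0.567, 0.1176, 0.2934]
eef_rot: [[0.445, 0.896, -0.002], [0.896, -0.445, -0.0], [-0.001, -0.002, -1.0]]
wrist_force: [-0.3, 0.0, -0.4]
width: 0.0773
grip_force: 0.0
```

>>> send_rows:
  rows:
    - [0,0,-40,0,0,0,0.9]
    - [-20,0,-30,0,0,0,0.9]
    - [-40,0,-10,0,0,0,0.9]
    - [-50,0,0,0,0,0,0.9]
    - [-50,0,0,0,0,0,0.9]
    - [-30,0,0,0,0,0,0.9]
    - [0,0,0,0,0,0,0.9]
    - [0,0,0,0,0,0,0.9]

```text
clock: 35.15
tcp_pos: [0.4834, -0.0521, 0.3732]
eef_rot: [[0.445, 0.896, 0.001], [0.896, -0.445, 0.0], [0.001, 0.001, -1.0]]
wrist_force: [0.1, 0.0, 0.1]
width: 0.0769
grip_force: 0.0
```

```bash
python3 - <<'E'
from h import *
np.set_printoptions(precision=4,suppress=True)
t=r.capture("top");sc=r.capture("scene")
for c in("top","scene"):
    for n in("crank_grip","pour_hole"): print(c,n,[(np.round(d["at"],1).tolist(),round(d["score"],2)) for d in r.mark_of(c,n)[:3]])
u=np.array([.4445,.8958]);o=np.array([.5219,.1653])
print("exp hole",proj("scene",[*(o-.062*u),.076]),proj("top",[*(o-.062*u),.076]))
al=np.radians(-103.5)+1.11;g=[*(o+.064*np.array([np.cos(al),np.sin(al)])),.232];print("exp grip",proj("scene",g),proj("top",g),r.sense()["wrist_force"])
E
```

```text
top crank_grip [([247.5, 210.1], 0.66)]
top pour_hole [([529.5, 217.7], 0.85)]
scene crank_grip [([401.4, 243.0], 0.65)]
scene pour_hole [([115.4, 355.9], 0.89), ([380.9, 253.8], 0.79)]
exp hole [381.2398 253.7777] [260.037  250.8757]
exp grip [402.5789 240.6703] [247.551  209.4015] [ 0.2012 -0.0087  0.0738]
```

The hole and the crank are where expected, so I'm handing in.

```bash
python3 -c "
from cell import r
print(r.sign_off())"
```

```text
the job is handed in; nothing more can be done
None
```

The closed mould is home against the back stop, centred on the bed with its pour hole to the front, and clamped snug about 105° after foot contact judged by crank push; the job is handed in at about 35 s.

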